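# Start a glaze firing at the test kiln

## Task

Start the kiln in this order: first switch the extractor fan on by pressing down the raised end of the wide rocker, the end with the small round pip, until it tips right over; then push the round key of the three-key controller fully in; then press the mushroom button on the small loose box, hold it fully down for two seconds and let it come up again. Use the fingertips only: press no other key, do not lift or shove the loose box, and leave the pots and hand tools standing where they are.

Things in the scene. Friction and masses are not known exactly. Their poses are not given: they have to be found in the camera images.
- fan_box: Extractor switch box, grey painted, 90 x 90 x 56 mm, screwed down. Origin at the centre of its underside, z up. One wide white rocker on its top in a low black frame; the rocker's long side runs along the box's x axis and the end with the pip lies towards +x.
- rocker_pip (a point): Top of the black pip (10 mm wide, 2 mm high) on the rocker's raised end, 20 mm from the rocker's middle. Moves with the rocker: about 81 mm above the table at joint 0, 72.5 mm when tipped right over.
- rocker (a joint): Tilt of the rocker (plate 60 x 34 x 10 mm, pivot across its middle 70 mm above the table). 0 = off, pip end raised; 0.44 rad = on, pip end fully down. It stays where it is left; about 3.5 N straight down on the pip tips it. It counts as on above 0.36.
- controller: Kiln controller, white box 110 (x) x 180 (y) x 52 mm, screwed down. Origin at the centre of its underside, z up. Three grey keys stand in a row along y on an aluminium strip at x = -24 mm: a square one (22 mm, y = +52 mm), a round one (24 mm diameter, y = 0) and a narrow bar (12 x 34 mm, long side along y, y = -52 mm). Behind them is a flat dark window.
- key_round_top (a point): Centre of the top face of the round key, the middle one; it moves with the key. 66 mm above the table when out, 59 mm when fully in.
- key_round (a joint): Travel of the round key, straight down: 0 = out, 0.007 m = fully in. Needs about 3 N and stays where it is pushed (no spring). It counts as in above 0.005.
- key_square (a joint): Travel of the square key, 0 = out, 0.007 m = in; same make. To be left out.
- key_bar (a joint): Travel of the bar key, 0 = out, 0.007 m = in; same make. To be left out.
- start_box: Start station: loose grey box 80 x 80 x 52 mm on rubber feet, about 0.7 kg. Origin at the centre of its underside, z up. A black mushroom button of 40 mm diameter stands on its middle in a steel collar.
- start_top (a point): Centre of the top of the mushroom button, on the box's centre line; it moves with the button. 78 mm above the table when up, 72 mm when fully down.
- start (a joint): Travel of the mushroom button, straight down: 0 = up, 0.006 m = fully down. Springs back; 2 N to start, 6 N fully down. It counts as down above 0.0045.
- mug: Loose unglazed mug, 76 mm across, 85 mm high, with a handle. Origin at the centre of its underside.
- bowl: Loose pale bowl, 96 mm across, 45 mm high. Origin at the centre of its underside.
- glaze_jar: Loose small glass jar with white lid, 32 mm across, 60 mm high. Origin at the centre of its underside.
- bud_vase: Loose unglazed bud vase, 54 mm across, 78 mm high. Origin at the centre of its underside.
- spatula: Loose wooden spatula lying flat, 160 mm long along its x axis. Origin on its underside.
- kiln_prop: Loose pale kiln prop like a small spool, 34 mm across, 52 mm high. Origin at the centre of its underside.
- scraper: Loose scraper lying flat, wooden handle 100 x 20 x 12 mm along its x axis with a steel blade at +x. Origin on its underside at the middle of the handle.
Things that resemble listed ones, but are neither listed nor needed, are in the scene too. What is shaped like the start_box but purple or yellow is not meant. What is shaped like the fan_box but purple is not meant.

How it is judged:
On the way, in this order (a step that is already met when the one before it is completed fails the run):
1. the extractor rocker is tipped on (value of joint rocker above 0.36 rad), for 0.2 s.
2. the round key is pushed fully in (value of joint rocker above 0.36 rad and value of joint key_round above 0.005 m), for 0.2 s.
3. the mushroom button is held fully down (all of step 2 and value of joint start above 0.0045 m), for 1.5 s.
At the end, for the whole second after the job is handed in: The rocker is on (above 0.36 rad), the round key is in (above 5 mm), the other two keys are out (under 2 mm), the mushroom button has come up again (under 1 mm), the start box stands level and still on the table, and pots and tools are within 30 mm of where they stood (all of step 2 and value of joint start below 0.001 m and value of joint each of key_square, key_bar below 0.002 m and height (world z) of start_box below 0.01 m and angle between start_box's own z axis and vertical below 0.1 rad and linear speed of start_box below 0.02 m/s and distance of each of mug, bowl, glaze_jar, bud_vase, spatula, kiln_prop, scraper from where it was at the start of the episode below 0.03 m); the robot touches nothing.
It fails at once if the round key is pushed before the fan is on (value of joint key_round above 0.002 m and value of joint rocker below 0.36 rad).
It fails at once if the mushroom button is pressed before the round key is in (value of joint start above 0.002 m and value of joint key_round below 0.005 m).
It fails at once if a wrong key is pushed (value of joint any of key_square, key_bar above 0.002 m).
It fails at once if the start box is lifted, tipped or shoved more than 40 mm (height (world z) of start_box above 0.012 m or angle between start_box's own z axis and vertical above 0.2 rad or distance of start_box from where it was at the start of the episode above 0.04 m).
It fails at once if a pot or hand tool is shoved more than 30 mm or lifted (distance of any of mug, bowl, glaze_jar, bud_vase, spatula, kiln_prop, scraper from where it was at the start of the episode above 0.03 m).
It also fails if it takes over 61 s, if anything falls off the work surface, if the arm or the gripper's body presses on something with over 40 N, if the wrist force passes 120 N, or if a joint passes its speed limit or range.

## Robot

A 6-joint arm with a two-finger parallel gripper is mounted at the origin on the work surface. World frame = base frame: x ahead of the robot, y to its left, z up, the work surface at z = 0. Lengths are in m, angles in rad, forces in N, time in s.
With the tool pointing down it reaches from about 0.275 to 0.975 m from the base axis. Payload 8.4 kg.
Tool frame: the origin (TCP) lies at the very end of the fingers, on their centre line; the grasp point (between the pads) lies 19 mm behind it (grip_depth is the distance from the TCP to the grasp point, in m); z points along the fingers, y is the line along which they close (so a half turn about z gives the same grasp; the last joint's range is limited). The gripper opens to 92 mm and grips with 3 to 60 N. Pads are 20 mm wide; open, the fingers measure 128 mm over their backs; the gripper's body (75 mm by 189 mm) begins 69 mm behind the grasp point.
Start: joints at [1.183, 0.353, 1.633, -0, 1.155, -0.002], TCP at [0.235, 0.579, 0.215] pointing down, gripper open.
Joint ranges: [-2.63, 2.63], [-0.92, 2.1], [0.06, 2.66], [-1.3, 4.44], [0, 2.69], [-3.02, 3.02]. Speed limits (rad/s): [2.22, 2.22, 2.79, 3.14, 3.14, 3.14].

## Interface

Orientations are given as a unit quaternion [w, x, y, z].
In Python, from bench import * gives the robot as it stands.
- The arm moves only by the shell command python3 -m handwheel 'ROWS' [FORCE]. ROWS is JSON, a list that holds one entry, the list of rows, each a list of 7 numbers: the shift along the tool's x, y, z in m, then the turn, a rotation vector about the tool's x, y, z in rad, then the closure, from 0 (fully open) to 1 (shut). In form: [[[dx, dy, dz, ax, ay, az, claw], ...]]. A call has 1 to 8 rows; each row shifts and turns the commanded pose from where the row before left it, along the tool's axes as they then stand; what a row does not reach is not made up. A row lasts 1/10 s, in which the tool goes at most 50 mm and 8.59 degrees, less where a joint would pass 70% of its speed; a pose out of reach is approached as far as the arm can. A call is refused whole if a number of a shift passes 0.05 or a number of a turn 0.15, either way. A call with a gripper value outside its range is refused whole. The fingers move at their own pace and stop on an object; FORCE is the grip in N (left out, the last holds). Time passes only in rows, so rows that do not move let the fingers close. It gives the time, the measured TCP pose, the force, the opening and the grip force at its end, in the units of the state.
- read_state(): the state, without advancing time (a new reading comes with each control period).
- capture(name): name is "side" or "top" or "wrist"; returns a dict with "img" (480x640x3 uint8, blue, green, red), "vertical_fov" (degrees; the focal length in pixels is half the picture's height over the tangent of half this angle, whatever the lens; pixels are square), "cx", "cy" (the principal point, pixels), "R" (3x3) and "t" (3): a world point X has camera coordinates R X + t. Camera axes: x right, y down, z forward; pixel columns grow to the right and rows downward; lengths in m; the calibration is good to about 2 mm. A picture is of the moment at which its call begins. There is no depth.
- sign_off(): hands the job in; it is judged then, once.
The state is a dict: "time": time; "qpos": joint angles; "joint_vel": joint speeds; "joint_torque": joint torques, N m; "position": TCP position; "ee_rot": TCP orientation; "ft_force": force on the tool from outside, world axes, zero at the start; "torque": the same for the moment, N m; "gripper_width": opening from 0.0 (shut) to 1.0 (fully open); "grasp_force": force on a finger pad.
Only numpy, scipy, OpenCV 4.12 (cv2) and the standard library are available. Lean on these libraries where they do the work, as an engineer would, in place of code of your own. Each camera call takes 0.05 s, during which the arm holds its last target. There are 200 camera calls.

## Working session

There is one attempt and no reset: what is moved stays moved. The work goes in short steps, Python scripts to look and compute and a shell command to move; the robot and the scene stay as the last step left them, time stands still between calls to the robot, and variables do not carry over. Pictures are saved under pics/ and viewed, at most 10 in all, crops included, and the job is handed in when it is done.

```bash
mkdir -p pics
cat > h.py <<'E'
from bench import *
import numpy as np, cv2, json
def snap(n,f):
    c=capture(n); cv2.imwrite(f'pics/{f}.png',c['img'])
    np.savez(f'pics/{f}.npz',**{k:np.array(v) for k,v in c.items()}); return c
def pix2w(f,u,v,z):
    c=np.load(f'pics/{f}.npz'); fl=c['img'].shape[0]/2/np.tan(np.radians(c['vertical_fov'])/2)
    R,t=c['R'],c['t']; d=R.T@np.array([(u-c['cx'])/fl,(v-c['cy'])/fl,1]); o=-R.T@t
    return o+d*(z-o[2])/d[2]
def w2pix(f,X):
    c=np.load(f'pics/{f}.npz'); fl=c['img'].shape[0]/2/np.tan(np.radians(c['vertical_fov'])/2)
    p=c['R']@np.array(X)+c['t']; return p[:2]/p[2]*fl+[c['cx'],c['cy']]
E
python3 - <<'E'
from h import *
snap('top','top0'); snap('side','side0')
s=read_state(); print(s['time'],s['position'],s['ee_rot'])
E
```

```text
0.1 [0.23502604 0.57864895 0.21394838] [-1.12353056e-04  1.91692961e-01  9.81454749e-01 -6.10533110e-04]
```

View pics/top0.png

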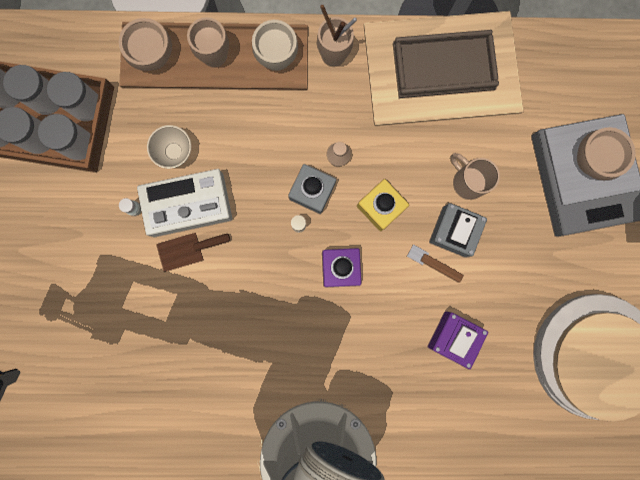

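View pics/side0.png

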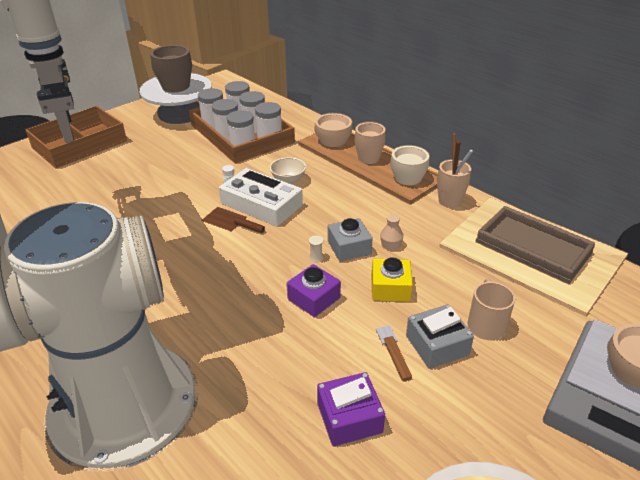

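The top view shows these candidates:
- **Start box:** grey (313,187), yellow (383,204), purple (342,267). The grey one fits.
- **Fan box:** grey (460,229), purple (460,340). The grey one fits.
- **Controller:** (185,203), with keys at about (160,217), (184,212) and (208,208).

I'll confirm these in one enlarged crop.

Run:
```python
from h import *
im=cv2.imread('pics/top0.png')
r=lambda x,y,w,h,f:cv2.resize(im[y:y+h,x:x+w],None,fx=f,fy=f,interpolation=cv2.INTER_CUBIC)
a=r(130,165,110,75,5);b=r(285,160,55,55,5);c=r(425,195,70,65,5)
o=np.zeros((600,800,3),np.uint8)
o[:375,:550]=a;o[:275,:0]=0
o[:275,525+25:800]=b[:275,:250];o[275:600,450+0:800]=c
cv2.imwrite('pics/crop0.png',o)
for n,u,v,z in [('round',184,212,.066),('start',312,186,.078),('fan',460,229,.07)]: print(n,pix2w('top0',u,v,z))
print(w2pix('top0',[.235,.579,.215]))
```

```text
round [0.52428177 0.28232339 0.066     ]
start [0.57944835 0.01500784 0.078     ]
fan [ 0.49227273 -0.29638624  0.07      ]
[-13.1249718  363.70668663]
```

View pics/crop0.png

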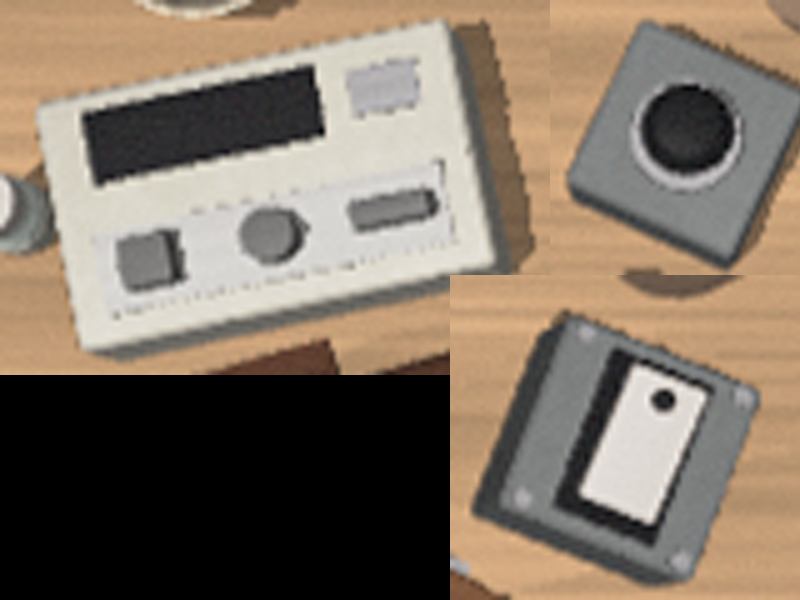

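The crop confirms the targets. The grey rocker box has its pip at top-view pixel (467.6,219.8). The round key is the middle one, at (184.2,211.8). The grey start box has its black mushroom at (313,185.6). Next I work out the shifts in tool axes.

```bash
cat >> h.py <<'E'
def go(X):
    from scipy.spatial.transform import Rotation as Ro
    s=read_state(); q=np.array(s['ee_rot']); M=Ro.from_quat(q[[1,2,3,0]])
    print('t',s['time'],'pos',np.round(s['position'],4),'tool shift',np.round(M.inv().apply(np.array(X)-s['position']),4),'F',np.round(s['ft_force'],1))
E
python3 - <<'E'
from h import *
P=pix2w('top0',467.6,219.8,.081);K=pix2w('top0',184.2,211.8,.066);S=pix2w('top0',313,185.6,.078);print(P,K,S)
a=pix2w('top0',425+(580-450)/5,195+(488-275)/5,.071);b=pix2w('top0',425+(630-450)/5,195+(362-275)/5,.079);print('rocker yaw',np.degrees(np.arctan2(*(b-a)[1::-1])))
go([*P[:2],.16])
E
```

```text
[ 0.51047146 -0.30941445  0.081     ] [0.52470678 0.28191907 0.066     ] [0.58031273 0.01292581 0.078     ]
rocker yaw -20.637374109177486
t 0.1 pos [0.235  0.5786 0.2139] tool shift [-0.5894 -0.7191  0.0548] F [ 0.1  0.5 -0.4]
```

```bash
python3 -m handwheel '[[[0,0,0,0,0,0,1],[-0.01,-0.012,0,0,0,0,1],[-0.028,-0.034,0,0,0,0,1],[-0.028,-0.034,0,0,0,0,1],[-0.028,-0.034,0,0,0,0,1],[-0.028,-0.034,0,0,0,0,1],[-0.028,-0.034,0,0,0,0,1],[-0.028,-0.034,0,0,0,0,1]]]' 20
python3 -m handwheel '[[[-0.028,-0.034,0,0,0,0,1],[-0.028,-0.034,0,0,0,0,1],[-0.028,-0.034,0,0,0,0,1],[-0.028,-0.034,0,0,0,0,1],[-0.028,-0.034,0,0,0,0,1],[-0.028,-0.034,0,0,0,0,1],[-0.028,-0.034,0,0,0,0,1],[-0.028,-0.034,0,0,0,0,1]]]'
python3 -m handwheel '[[[-0.028,-0.034,0,0,0,0,1],[-0.028,-0.034,0,0,0,0,1],[-0.028,-0.034,0.01,0,0,0,1],[-0.028,-0.034,0.01,0,0,0,1],[-0.015,-0.02,0.01,0,0,0,1],[0,0,0.01,0,0,0,1],[0,0,0,0,0,0,1],[0,0,0,0,0,0,1]]]'
python3 - <<'E'
from h import *
go([.5105,-.3094,.12])
c=snap('wrist','w1'); print(w2pix('w1',[.5105,-.3094,.081]),w2pix('w1',read_state()['position']),c['R'],c['t'])
E
```

```text
time: 0.9
position: [0.3187, 0.3093, 0.2145]
ee_rot: [0.0, 0.192, 0.981, -0.0]
ft_force: [0.5, -0.1, 0.1]
gripper_width: 0.326
grasp_force: 0.0
time: 1.7
position: [0.4233, -0.0267, 0.2147]
ee_rot: [0.0, 0.192, 0.981, -0.0]
ft_force: [0.3, 0.4, 0.4]
gripper_width: 0.002
grasp_force: 0.0
time: 2.5
position: [0.482, -0.2157, 0.1745]
ee_rot: [-0.001, 0.192, 0.981, 0.0]
ft_force: [-0.2, 0.1, 0.8]
gripper_width: 0.001
grasp_force: 0.0
t 2.5 pos [ 0.482  -0.2157  0.1745] tool shift [-0.0617 -0.0761  0.0544] F [-0.2  0.1  0.8]
[231.69214837 307.52716692] [318.23697945 286.78735975] [[ 3.75994933e-01  9.26621530e-01  5.92644786e-04]
 [ 8.93050976e-01 -3.62543467e-01  2.66499887e-01]
 [ 2.47159392e-01 -9.96733451e-02 -9.63834768e-01]] [ 0.01729062 -0.52868045  0.2108648 ]
```

View pics/w1.png

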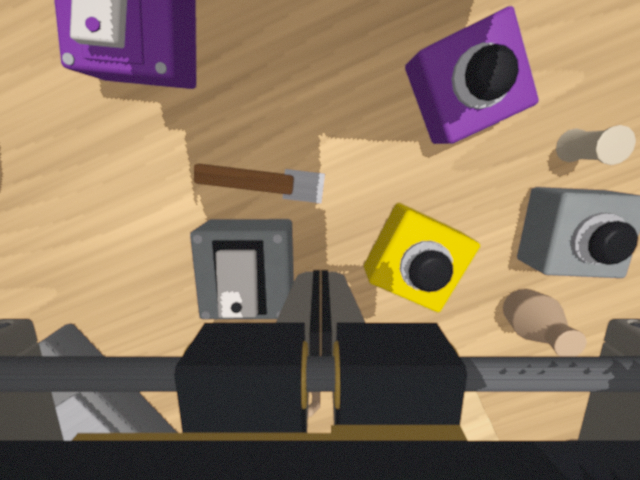

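The wrist view shows the pip at (236,307), against a prediction of (232,307.5). The two agree to a few mm. The closed fingertips are at (318,285).

Run:
```python
from h import *
p=pix2w('w1',236,307,.081);print(p); m=(p+np.array([.5105,-.3094,.081]))/2; go([*m[:2],.10])
```

```text
[ 0.51145995 -0.30568712  0.081     ]
t 2.55 pos [ 0.4825 -0.2157  0.175 ] tool shift [-0.0609 -0.0744  0.0749] F [-0.5  0.8 -0.3]
```

```bash
python3 -m handwheel '[[[-0.02,-0.025,0,0,0,0,1],[-0.025,-0.03,0.015,0,0,0,1],[-0.016,-0.019,0.03,0,0,0,1],[0,0,0.03,0,0,0,1],[0,0,0,0,0,0,1],[0,0,0,0,0,0,1]]]'
python3 - <<'E'
from h import *
go([.5112,-.3078,.081])
E
```

```text
time: 3.15
position: [0.5116, -0.3072, 0.1003]
ee_rot: [-0.0, 0.191, 0.982, 0.0]
ft_force: [0.4, 0.1, 0.5]
gripper_width: 0.005
grasp_force: 0.0
t 3.15 pos [ 0.5116 -0.3072  0.1003] tool shift [ 0.0001 -0.0007  0.0193] F [0.4 0.1 0.5]
```

```bash
python3 -m handwheel '[[[0,0,0.008,0,0,0,1],[0,0,0.008,0,0,0,1],[0,0,0.004,0,0,0,1],[0,0,0.003,0,0,0,1],[0,0,0.002,0,0,0,1],[0,0,0.002,0,0,0,1],[0,0,0,0,0,0,1],[0,0,0,0,0,0,1]]]'
```

```text
time: 3.95
position: [0.5129, -0.3087, 0.0734]
ee_rot: [0.001, 0.192, 0.981, -0.0]
ft_force: [4.4, -1.2, 4.2]
gripper_width: 0.005
grasp_force: 2.4
```

```bash
python3 -m handwheel '[[[0,0,0.001,0,0,0,1],[0,0,0.001,0,0,0,1],[0,0,0,0,0,0,1],[0,0,0,0,0,0,1]]]'
```

```text
time: 4.35
position: [0.5131, -0.3089, 0.0728]
ee_rot: [0.002, 0.192, 0.981, -0.0]
ft_force: [1.3, 1.7, 20.0]
gripper_width: 0.008
grasp_force: 9.5
```

```bash
python3 -m handwheel '[[[0,0,-0.02,0,0,0,1],[0,0,-0.04,0,0,0,1],[0,0,-0.04,0,0,0,1],[0.025,0.03,0,0,0,0,1],[0.028,0.034,0,0,0,0,1],[0.01,0.01,0,0,0,0,1],[0,0,0,0,0,0,1]]]'
python3 - <<'E'
from h import *
snap('wrist','w2'); c=cv2.imread('pics/w2.png'); u=w2pix('w2',[.50,-.303,.07]).astype(int); print(u)
a=c[max(u[1]-60,0):u[1]+60,max(u[0]-80,0):u[0]+80]; cv2.imwrite('pics/w2c.png',cv2.resize(a,None,fx=4,fy=4))
go([.5247,.2819,.16])
E
```

```text
time: 5.05
position: [0.4795, -0.2143, 0.1702]
ee_rot: [-0.001, 0.191, 0.982, 0.0]
ft_force: [0.0, 0.2, -0.1]
gripper_width: 0.005
grasp_force: 0.0
[234 294]
t 5.1 pos [ 0.4806 -0.2156  0.1704] tool shift [0.1456 0.4777 0.0103] F [0.3 0.5 0.4]
```

View pics/w2c.png

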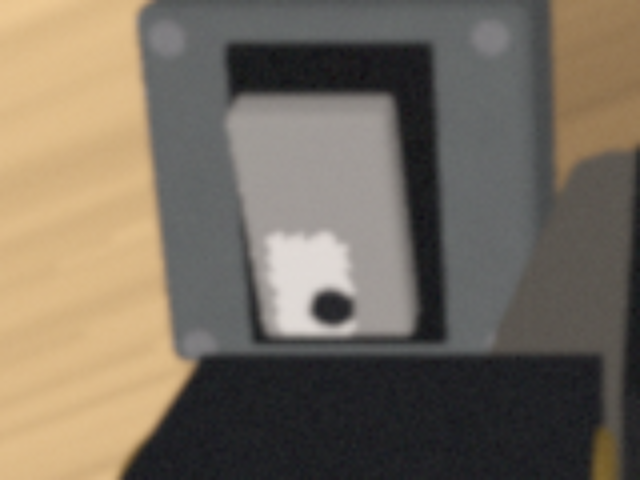

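The crop shows the rocker tipped: the far end now stands up with its end face visible, and the pip end is down. Together with the hard stop felt at 72.8 mm, the fan is on. Next I go over to the controller.

```bash
python3 -m handwheel '[[[0.006,0.02,0,0,0,0,1],[0.012,0.039,0,0,0,0,1],[0.012,0.039,0,0,0,0,1],[0.012,0.039,0,0,0,0,1],[0.012,0.039,0,0,0,0,1],[0.012,0.039,0,0,0,0,1],[0.012,0.039,0,0,0,0,1],[0.012,0.039,0,0,0,0,1]]]'
python3 -m handwheel '[[[0.012,0.039,0,0,0,0,1],[0.012,0.039,0,0,0,0,1],[0.006,0.02,0,0,0,0,1],[0,0,0,0,0,0,1],[0,0,0,0,0,0,1]]]'
python3 - <<'E'
from h import *
snap('wrist','w3'); print(w2pix('w3',[.5247,.2819,.066]))
go([.5247,.2819,.16])
E
```

```text
time: 5.9
position: [0.5091, 0.0901, 0.1704]
ee_rot: [0.0, 0.192, 0.981, -0.0]
ft_force: [0.6, -1.0, 0.5]
gripper_width: 0.005
grasp_force: 0.0
time: 6.4
position: [0.5175, 0.1908, 0.17]
ee_rot: [-0.0, 0.191, 0.982, -0.001]
ft_force: [0.2, 0.5, 0.0]
gripper_width: 0.006
grasp_force: 0.0
[423.32159126 204.27652796]
t 6.45 pos [0.5174 0.1903 0.1701] tool shift [0.0277 0.0877 0.01  ] F [ 0.3 -0.3  0.2]
```

View pics/w3.png

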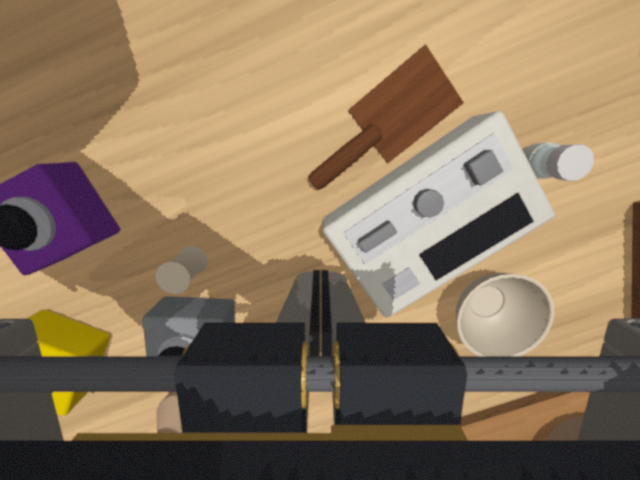

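The wrist view shows the round key (the middle one) at (430,203), against a prediction of (423,204).

```bash
python3 - <<'E'
from h import *
p=pix2w('w3',430,203,.066);print(p); m=(p+np.array([.5247,.2819,.066]))/2; go([*m[:2],.085])
E
python3 -m handwheel '[[[0.01,0.03,0,0,0,0,1],[0.01,0.03,0.02,0,0,0,1],[0.008,0.03,0.03,0,0,0,1],[0,0,0.03,0,0,0,1],[0,0,0,0,0,0,1],[0,0,0,0,0,0,1]]]'
python3 - <<'E'
from h import *
go([.525,.283,.066])
E
```

```text
[0.52575953 0.28737078 0.066     ]
t 6.45 pos [0.5174 0.1903 0.1701] tool shift [0.0282 0.0905 0.085 ] F [ 0.3 -0.3  0.2]
time: 7.05
position: [0.525, 0.2838, 0.0906]
ee_rot: [-0.001, 0.192, 0.981, -0.001]
ft_force: [-0.2, -0.8, 0.2]
gripper_width: 0.005
grasp_force: 0.0
t 7.05 pos [0.525  0.2838 0.0906] tool shift [-0.0003 -0.0008  0.0246] F [-0.2 -0.8  0.2]
```

```bash
python3 -m handwheel '[[[0,0,0.01,0,0,0,1],[0,0,0.01,0,0,0,1],[0,0,0.004,0,0,0,1],[0,0,0.003,0,0,0,1],[0,0,0.002,0,0,0,1],[0,0,0.002,0,0,0,1],[0,0,0.001,0,0,0,1],[0,0,0,0,0,0,1]]]'
```

```text
time: 7.85
position: [0.5251, 0.2853, 0.0593]
ee_rot: [0.0, 0.192, 0.981, -0.0]
ft_force: [-3.2, -3.8, 7.9]
gripper_width: 0.005
grasp_force: 4.2
```

```bash
python3 -m handwheel '[[[0,0,0.001,0,0,0,1],[0,0,0,0,0,0,1],[0,0,0,0,0,0,1]]]'
python3 -m handwheel '[[[0,0,-0.02,0,0,0,1],[0,0,-0.04,0,0,0,1],[0,0,-0.04,0,0,0,1],[0,0,0,0,0,0,1]]]'
python3 - <<'E'
from h import *
go([.5803,.0129,.16])
E
```

```text
time: 8.15
position: [0.5251, 0.2853, 0.059]
ee_rot: [0.0, 0.192, 0.981, -0.0]
ft_force: [-4.6, -5.3, 16.7]
gripper_width: 0.006
grasp_force: 8.5
time: 8.55
position: [0.5281, 0.2875, 0.1631]
ee_rot: [0.003, 0.192, 0.981, 0.003]
ft_force: [-0.4, 0.1, 0.4]
gripper_width: 0.004
grasp_force: 0.0
t 8.55 pos [0.5281 0.2875 0.1631] tool shift [-0.1517 -0.2348  0.0022] F [-0.4  0.1  0.4]
```

```bash
python3 -m handwheel '[[[-0.02,-0.02,0,0,0,0,1],[-0.03,-0.032,0,0,0,0,1],[-0.03,-0.032,0,0,0,0,1],[-0.03,-0.032,0,0,0,0,1],[-0.03,-0.032,0,0,0,0,1],[-0.01,-0.01,0,0,0,0,1],[0,0,0,0,0,0,1],[0,0,0,0,0,0,1]]]'
python3 - <<'E'
from h import *
snap('wrist','w4'); print(w2pix('w4',[.5803,.0129,.078]),w2pix('w4',[.525,.2845,.059]))
go([.5803,.0129,.16])
E
```

```text
time: 9.35
position: [0.604, 0.0834, 0.1571]
ee_rot: [-0.0, 0.192, 0.981, 0.0]
ft_force: [-0.3, -0.3, -0.2]
gripper_width: 0.005
grasp_force: 0.0
[224.10963143 250.31089215] [536.05439218  38.51898418]
t 9.4 pos [0.6039 0.0839 0.1572] tool shift [-0.0048 -0.0747 -0.0028] F [-0.2 -0.1  0.5]
```

View pics/w4.png

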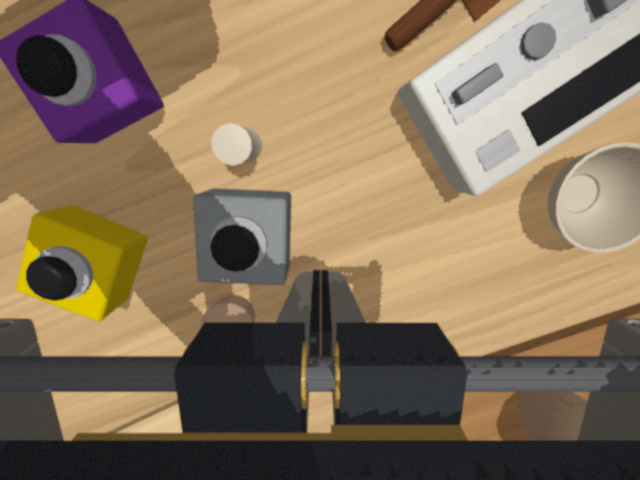

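The wrist view shows the mushroom at (235,247), against a prediction of (224,250). The round key sits lower now, at (539,41).

Run:
```python
from h import *
p=pix2w('w4',235,247,.078);print(p); go([*p[:2],.09]); m=(p+np.array([.5803,.0129,.078]))/2; go([*m[:2],.09])
print(pix2w('side0',350,221,.078), w2pix('side0',[*p[:2],.078]), w2pix('side0',[.5803,.0129,.078]))
```

```text
[0.5810759  0.02203356 0.078     ]
t 9.4 pos [0.6039 0.0839 0.1572] tool shift [-0.0021 -0.0659  0.0672] F [-0.2 -0.1  0.5]
t 9.4 pos [0.6039 0.0839 0.1572] tool shift [-0.0035 -0.0703  0.0672] F [-0.2 -0.1  0.5]
[0.58539259 0.01770426 0.078     ] [347.23225348 220.97644677] [349.97033351 222.91126834]
```

```bash
python3 -m handwheel '[[[-0.001,-0.02,0,0,0,0,1],[-0.001,-0.03,0.01,0,0,0,1],[-0.001,-0.02,0.02,0,0,0,1],[0,0,0.03,0,0,0,1],[0,0,0.006,0,0,0,1],[0,0,0,0,0,0,1],[0,0,0,0,0,0,1]]]'
python3 - <<'E'
from h import *
go([.5807,.0175,.078])
E
```

```text
time: 10.1
position: [0.5815, 0.0171, 0.0926]
ee_rot: [0.0, 0.191, 0.982, 0.0]
ft_force: [0.7, 0.8, 0.6]
gripper_width: 0.005
grasp_force: 0.0
t 10.1 pos [0.5815 0.0171 0.0926] tool shift [0.0009 0.     0.0146] F [0.7 0.8 0.6]
```

```bash
python3 -m handwheel '[[[0,0,0.008,0,0,0,1],[0,0,0.005,0,0,0,1],[0,0,0.003,0,0,0,1],[0,0,0.002,0,0,0,1],[0,0,0.002,0,0,0,1],[0,0,0.001,0,0,0,1],[0,0,0,0,0,0,1],[0,0,0,0,0,0,1]]]'
```

```text
time: 10.9
position: [0.5815, 0.0169, 0.0718]
ee_rot: [0.0, 0.192, 0.981, 0.0]
ft_force: [-2.7, 2.8, 14.3]
gripper_width: 0.009
grasp_force: 6.9
```

Fully down at 71.8 mm with 14 N, past the 6 N spring. I hold for over two seconds, then lift.

```bash
for i in 1 2 3; do python3 -m handwheel '[[[0,0,0,0,0,0,1],[0,0,0,0,0,0,1],[0,0,0,0,0,0,1],[0,0,0,0,0,0,1],[0,0,0,0,0,0,1],[0,0,0,0,0,0,1],[0,0,0,0,0,0,1]]]' | grep -E 'time|pos|ft'; done
python3 -m handwheel '[[[0,0,-0.004,0,0,0,1],[0,0,-0.01,0,0,0,1],[0,0,-0.03,0,0,0,1],[0,0,-0.04,0,0,0,1],[0,0,-0.02,0,0,0,1],[0,0.03,0,0,0,0,1],[0,0.04,0,0,0,0,1],[0,0,0,0,0,0,1]]]'
python3 -m handwheel '[[[0,0,0,0,0,0,1],[0,0,0,0,0,0,1],[0,0,0,0,0,0,1],[0,0,0,0,0,0,1]]]'
python3 - <<'E'
from h import *
snap('side','s5'); c=cv2.imread('pics/s5.png'); cv2.imwrite('pics/s5c.png',cv2.resize(c[130:400,180:540],None,fx=2.2,fy=2.2))
E
```

```text
time: 11.6
position: [0.5815, 0.0169, 0.0718]
ft_force: [-3.6, 1.6, 14.5]
time: 12.3
position: [0.5815, 0.0169, 0.0718]
ft_force: [-2.8, 1.2, 14.4]
time: 13.0
position: [0.5815, 0.0168, 0.0718]
ft_force: [-2.9, 2.1, 12.4]
time: 13.8
position: [0.6086, 0.0845, 0.1752]
ee_rot: [0.001, 0.191, 0.982, 0.001]
ft_force: [-0.5, -0.3, 0.2]
gripper_width: 0.007
grasp_force: 0.0
time: 14.2
position: [0.607, 0.0806, 0.1745]
ee_rot: [-0.0, 0.192, 0.981, -0.0]
ft_force: [0.2, 0.7, -0.6]
gripper_width: 0.004
grasp_force: 0.0
```

View pics/s5c.png

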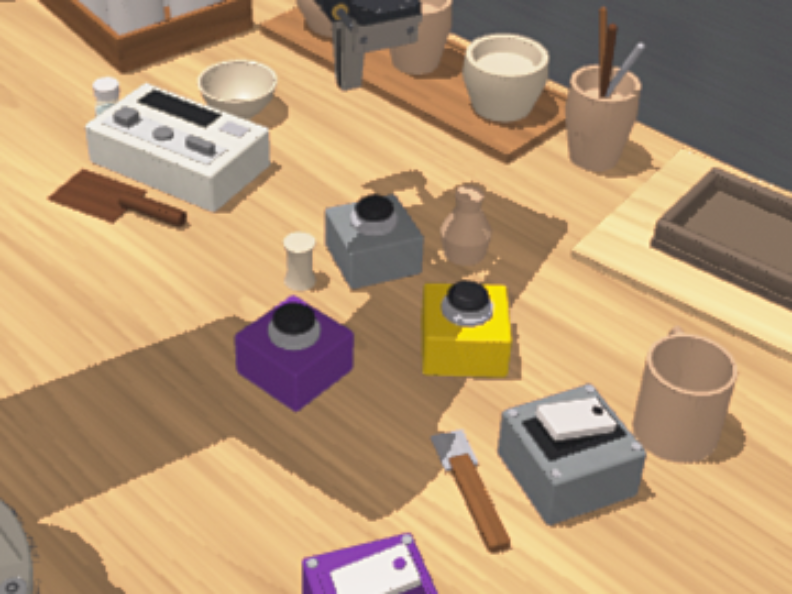

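The side view shows the rocker tipped with its pip end down (597,410). The round key is lower than its neighbours (162,133) and the mushroom is up again (376,208). The pots and tools are where they stood, and the gripper is clear, so I'm handing in.

```bash
python3 -c "
from bench import *
print(sign_off())"
```

```text
the job is handed in; nothing more can be done
None
```

The job is handed in: fan rocker tipped on, round key pushed in, mushroom button held down over two seconds and released. The last picture showed the pots and tools where they stood; the sign-off returned no verdict.

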